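# Unlock and extend a ladder section by one hole

## Task

Take the blue key from the rack, push it fully home in the lock on the grey ladder section, turn it clockwise (seen from above) as far as it goes so that the yellow tongue swings off the plunger's collar, and leave it there. Then pull the red plunger knob up, slide the section to the very next hole towards the yellow end of the rail, and let the pin drop fully home in that hole. Finish with the gripper still holding the knob with the pin down in the hole; leave the orange key, the jars and the can alone.

Things in the scene. Friction and masses are not known exactly. Their poses are not given: they have to be found in the camera images.
- stile: Fixed aluminium rail 34 mm wide, 260 mm long, top 34 mm above the worktop, on two steel feet 90 mm wide. Origin on the worktop under the rail; +y runs along the rail towards its yellow end cap (at y = +172 mm; black cap at y = -92 mm), z up. Pin holes 13 mm wide, 45 mm apart, at y = -43, 2, 47, 92 and 137 mm; the pin starts in the one at y = 47. The section hides those beneath it.
- section (a joint): How far (m) the grey sliding section (sleeve 52 mm wide, 150 mm long, top 42 mm above the worktop) has slid towards the yellow end: 0 at the start, next hole at 0.045, the one beyond at 0.090. About 1.5 N of friction; with the pin in a hole it has about 2 mm of play. It carries the plunger (at the yellow end) and the lock 94 mm from it.
- plunger (a joint): Lift (m) of the spring plunger: 0 = pin home in a hole, 0.018 = fully up. The 10 mm round-ended pin reaches 12 mm below the rail's top: lift it 14 to 17 mm to slide. The spring pushes down with 6 N at 0, 10.5 N at 0.018. The lock's tongue lets it rise only about 1 mm until the key is turned. Between holes the pin rides on the rail and drops by itself into a hole it meets.
- knob: Red round knob on top of the plunger, 28 mm diameter, 30 mm high. Origin at the centre of its underside, 82 mm above the worktop when the pin is home; rises and slides with the plunger.
- knob_grip (a point): Centre of the red knob, 97 mm above the worktop when the pin is home (15 mm above the knob's underside). The 10 mm stem below the knob is 25 mm long, above the 36 mm collar.
- lock (a joint): Angle (rad) of the lock barrel, clockwise seen from above: about 0 to 0.1 = locked (a yellow steel tongue 14 mm wide, reaching 87 mm from the barrel's axis, lies over the plunger's collar), stop at 1.4 = fully unlocked. Friction 0.03 N m; it stays where it is left.
- slot (a point): Centre of the mouth of the key slot, on the axis and top face of the lock barrel (40 mm diameter), 79 mm above the worktop. z is up; the slot is 9 mm wide along its x, 21 mm long along its y, 17 mm deep, with a 1.5 mm chamfer. Turns with the barrel.
- blue_key_head (a point): Centre of the blue key's head: 12 mm thick (its x), 34 wide (its y), 38 high (z, up). Below it a shoulder 24 mm across, its underside 23 mm below this point, then a steel blade 6 mm (x) by 18 mm (y), tip 37 mm below. Fully in, the shoulder rests on the barrel, this point 23 mm above the slot mouth; either way round fits. Stands upright in a rack slot, blade 14 mm deep, rack 24 mm high. 40-85 g.
- orange_key_head (a point): Centre of the head of the orange key, the same shape; it stands in the other rack slot, 84 mm away. Not needed.
- jar_red: White jar with red cap, 52 mm diameter, 94 mm high; origin under its centre. Bystander.
- jar_green: White jar with green cap, 52 mm diameter, 94 mm high; origin under its centre. Bystander.
- can_yellow: Yellow and black can, 58 mm diameter, 85 mm high; origin under its centre. Bystander.
Mind the look-alikes: they are no part of the job. What is meant by the part that bears blue_key_head is not purple, and is the larger of those in its own colour.

How it is judged:
By the outcome, as a careful person would: the job done as asked, in the order asked, and still so for the second after the job is handed in, while the arm keeps its last pose, push and grip.
It also fails if it takes over 51 s, if anything falls off the work surface, if the arm or the gripper's body presses on something with over 40 N, if the wrist force passes 120 N, or if a joint passes its speed limit or range.

## Robot

A 6-joint arm with a two-finger parallel gripper is mounted at the origin on the work surface; the furniture and walls round the work are solid. World frame = base frame: x ahead of the robot, y to its left, z up, the work surface at z = 0. Lengths are in m, angles in rad, forces in N, time in s.
With the tool pointing down it reaches from about 0.35 to 0.975 m from the base axis. Payload 4.9 kg.
Tool frame: the origin (TCP) lies on the centre line of the jaws, within the pads' length; the fingertips stand 11 mm ahead of it and the grasp point (between the pads) lies 8 mm behind it; z points along the fingers, y is the direction in which the jaws open and shut (so a half turn about z gives the same grasp; the last joint's range is limited). The gripper opens to 85 mm and grips with 20 to 120 N. Pads are 22 mm wide; open, the fingers measure 114 mm over their backs; the gripper's body (76 mm by 85 mm) begins 54 mm behind the grasp point. The pads swing forward as they close: fully open they stand 13 mm farther back than shut.
Start: joints at [0.986, 0.053, 1.613, -0, 1.476, -0.119], TCP at [0.281, 0.558, 0.242] pointing down, gripper open.
Joint ranges: [-3.01, 3.01], [-1.01, 2.22], [0.06, 2.58], [-1.02, 4.17], [0.09, 2.62], [-3.14, 3.14]. Speed limits (rad/s): [2.57, 2.57, 3.14, 3.14, 3.14, 3.14].

## Interface

Orientations are given as a rotation vector (axis times angle).
In Python, from station import ctrl gives the robot as it stands.
- The arm moves only by the tool send_rows, never from a script. Its argument "series" is a list of rows, each an object of numbers: "tx", "ty", "tz": the shift along the tool's x, y, z in cm; "wx", "wy", "wz": the turn, a rotation vector about the tool's x, y, z in rad; "jaw": the closure, from 0 (fully open) to 1 (shut). In form: [{"tx": .., "ty": .., "tz": .., "wx": .., "wy": .., "wz": .., "jaw": ..}, ...]. A call has 1 to 5 rows; each row shifts and turns the pose as measured when the row begins, along the tool's axes as they then stand; what a row does not reach is not made up. A row lasts 1/8 s, in which the tool goes at most 62.5 mm and 10.7 degrees, less where a joint would pass 70% of its speed; a pose out of reach is approached as far as the arm can. A call is refused whole if a number of a shift passes 6.25 or a number of a turn 0.188, either way. A call with a gripper value outside its range is refused whole. The fingers move at their own pace and stop on an object; "squeeze" is the grip in N (left out, the last holds). Time passes only in rows, so rows that do not move let the fingers close. It gives the time, the measured TCP pose, the force and the opening at its end, in the units of the state.
- ctrl.get_obs(): the state, without advancing time (a new reading comes with each control period).
- ctrl.get_image(name): name is "scene" or "side" or "wrist"; returns the picture (384x512x3 uint8, red, green, blue); there is no depth.
- ctrl.camera_info(name): a dict with "mtx" (3x3 intrinsics, pixels), "R" (3x3) and "t" (3): a world point X has camera coordinates R X + t. Camera axes: x right, y down, z forward; pixel columns grow to the right and rows downward; lengths in m; the calibration is good to about 2 mm. A picture is of the moment at which its call begins: read the wrist's pose just before it. camera_info takes no time and is no camera call; for the wrist camera it gives the pose at the moment of the call.
- ctrl.finish_job(): hands the job in, once; it reports no verdict.
The state is a dict: "t": time; "q": joint angles; "dq": joint speeds; "effort": joint torques, N m; "tool_pos": TCP position; "tool_rot": TCP orientation; "contact_force": force on the tool from outside, world axes, zero at the start; "wrist_torque": the same for the moment, N m; "opening": finger opening in m.
Only numpy, scipy, OpenCV 4.12 (cv2) and the standard library are available. Lean on these libraries where they do the work, as an engineer would, in place of code of your own. Each camera call takes 0.05 s, during which the arm holds its last target.

## Working session

There is one attempt and no reset: what is moved stays moved. The work goes in short steps, Python scripts to look and compute and a tool call to move; the robot and the scene stay as the last step left them, time stands still between calls to the robot, and variables do not carry over. Pictures are saved under pics/ and viewed, and the job is handed in when it is done.

Besides the shell and the picture viewer there is one more tool, called after "Request:" in YAML: its name, and indented under it one key for each argument. send_rows: Moves the arm, as the interface text tells. Its arguments: {"type":"object","properties":{"series":{"type":"array"},"squeeze":{"type":"number"}},"required":["series"]}

```bash
ls; mkdir -p pics; cat > h.py <<'E'
import numpy as np, cv2
from scipy.spatial.transform import Rotation as Rot
from station import ctrl
def snap(n,f):
    im=ctrl.get_image(n); cv2.imwrite('pics/'+f,cv2.cvtColor(im,cv2.COLOR_RGB2BGR)); return im
def ray(n,u,v,z,ci=None):
    ci=ci or ctrl.camera_info(n); K=np.array(ci['mtx']);R=np.array(ci['R']);t=np.array(ci['t']).ravel()
    d=R.T@np.linalg.solve(K,[u,v,1]); c=-R.T@t
    return c+d*(z-c[2])/d[2]
def proj(n,X,ci=None):
    ci=ci or ctrl.camera_info(n); K=np.array(ci['mtx']);R=np.array(ci['R']);t=np.array(ci['t']).ravel()
    p=K@(R@np.array(X)+t); return p[:2]/p[2]
def tri(obs):
    A=[];b=[]
    for n,u,v in obs:
        ci=ctrl.camera_info(n);K=np.array(ci['mtx']);R=np.array(ci['R']);t=np.array(ci['t']).ravel()
        d=R.T@np.linalg.solve(K,[u,v,1]);d/=np.linalg.norm(d);c=-R.T@t
        P=np.eye(3)-np.outer(d,d);A.append(P);b.append(P@c)
    A=np.vstack(A);b=np.hstack(b);x,r,_,_=np.linalg.lstsq(A,b,rcond=None);return x,np.linalg.norm(A@x-b)
def st():
    o=ctrl.get_obs();R=Rot.from_rotvec(o['tool_rot']).as_matrix()
    print('t',round(o['t'],2),'pos',np.round(o['tool_pos'],4),'x',np.round(R[:,0],3),'y',np.round(R[:,1],3),'z',np.round(R[:,2],3),'F',np.round(o['contact_force'],1),'T',np.round(o['wrist_torque'],2),'op',round(o['opening'],4));return o,R
E
python3 - <<'E'
from h import *
st()
for n in('scene','side','wrist'): snap(n,n+'0.png'); ci=ctrl.camera_info(n); R=np.array(ci['R']); print(n,-R.T@np.array(ci['t']).ravel(), R[2])
E
```

```text
pics
t 0.0 pos [0.2804 0.5579 0.2411] x [-0.893  0.449  0.   ] y [ 0.449  0.893 -0.002] z [-0.001 -0.002 -1.   ] F [ 0.2  0.9 -0.4] T [ 0.   -0.05 -0.02] op 0.0854
scene [0.03052564 0.14285292 0.76483675] [ 0.50802723 -0.32696539 -0.7968701 ]
side [0.45645139 0.64275703 0.85247725] [ 0.03037873 -0.72967291 -0.68312121]
wrist [0.2161834  0.59025053 0.37339231] [ 0.24885034 -0.12636437 -0.96026327]
```

View pics/scene0.png

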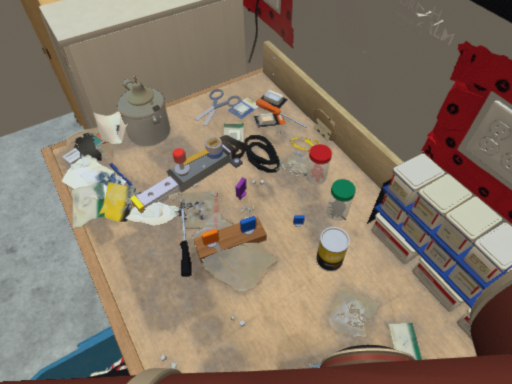

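View pics/side0.png

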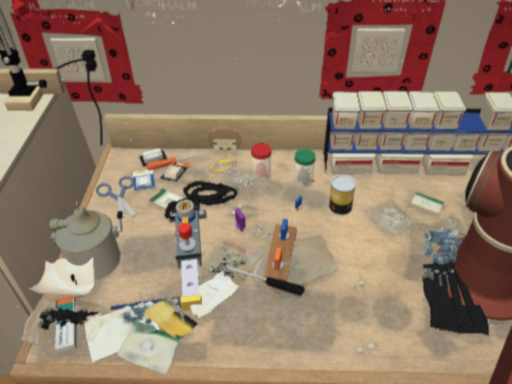

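View pics/wrist0.png

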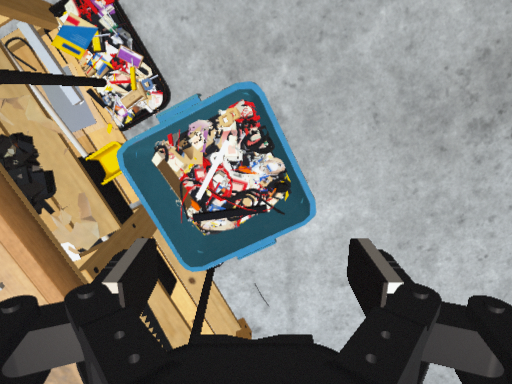

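The scene view shows the rack with the orange key at (210,238) and the blue key at (248,225). Decoys are a small blue piece at (298,219) and a purple one at (241,187). The section has its knob at (180,157), the lock is at (213,147), and the yellow cap is at (138,202). I'll zoom in next.

```bash
python3 - <<'E'
import cv2
a=cv2.imread('pics/scene0.png');b=cv2.imread('pics/side0.png')
cv2.imwrite('pics/sc1.png',cv2.resize(a[120:270,120:310],None,fx=4,fy=4,interpolation=cv2.INTER_CUBIC))
cv2.imwrite('pics/sd1.png',cv2.resize(b[180:320,150:320],None,fx=4.5,fy=4.2,interpolation=cv2.INTER_CUBIC))
E
```

```text
(no output)
```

View pics/sc1.png

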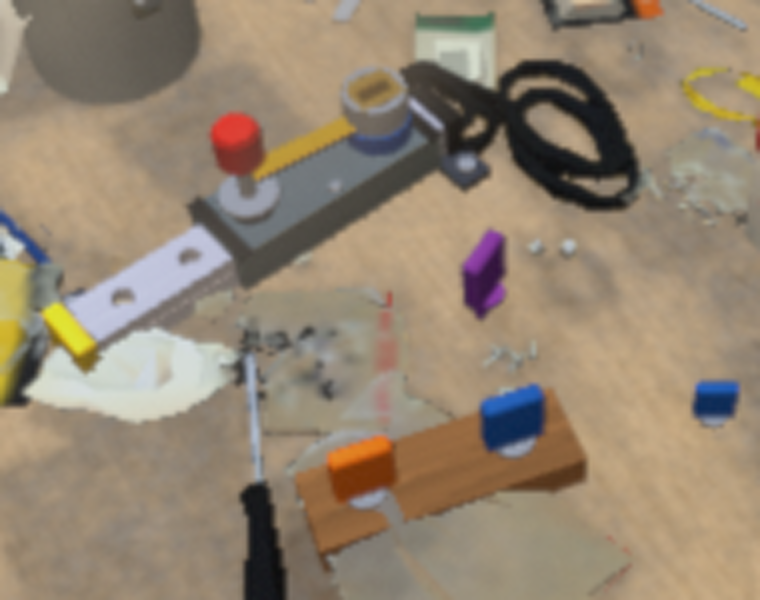

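View pics/sd1.png

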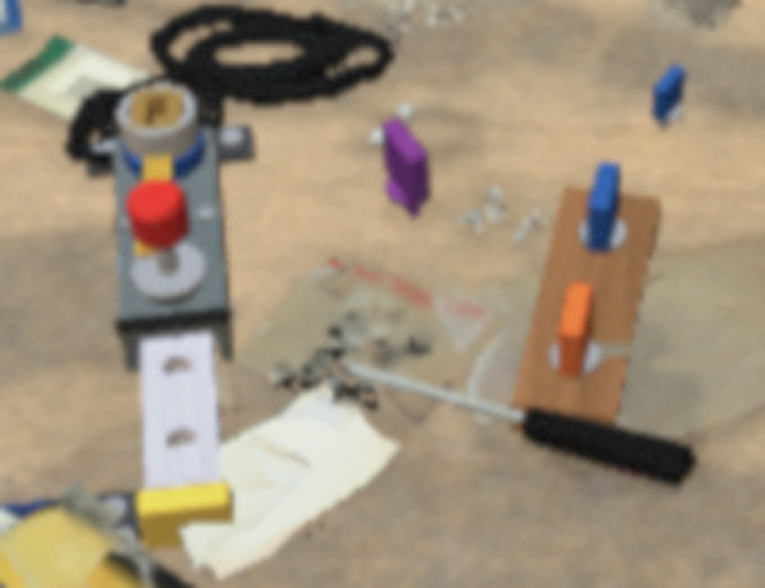

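```bash
python3 - <<'E'
from h import *
S=lambda x,y:('scene',120+x/4-.4,120+y/4-.4)
D=lambda x,y:('side',150+x/4.5-.4,180+y/4.2-.4)
P=dict(knobtop=((239,128),(158,195),.112),barrel=((375,90),(158,107),.079),blue=((512,418),(604,207),.047),orange=((362,467),(575,328),.047),h1=((190,256),(177,365),.034),h2=((123,297),(181,437),.034),purple=((484,272),(406,167),.03),smallblue=((716,400),(669,95),.02))
for k,(a,b,z) in P.items():
    x,r=tri([S(*a),D(*b)]); print(k,np.round(x,4),round(r,4),'scene@z',np.round(ray(*S(*a),z)[:2],4),'side@z',np.round(ray(*D(*b),z)[:2],4))
E
```

```text
knobtop [ 0.6332 -0.0298  0.113 ] 0.0031 scene@z [ 0.6366 -0.0317] side@z [ 0.632  -0.0282]
barrel [ 0.6487 -0.12    0.0824] 0.002 scene@z [ 0.6534 -0.1225] side@z [ 0.6486 -0.1217]
blue [ 0.4262 -0.0811  0.0513] 0.0025 scene@z [ 0.4302 -0.0838] side@z [ 0.425 -0.083]
orange [4.407e-01 4.000e-04 5.150e-02] 0.0026 scene@z [ 0.445  -0.0019] side@z [ 0.4395 -0.0014]
h1 [0.6262 0.0168 0.0378] 0.0026 scene@z [0.6313 0.0148] side@z [0.6257 0.0157]
h2 [0.6183 0.0611 0.0387] 0.0021 scene@z [0.6236 0.0596] side@z [0.6182 0.0592]
purple [ 0.527  -0.122   0.0375] 0.0037 scene@z [ 0.5347 -0.1268] side@z [ 0.5261 -0.1259]
smallblue [ 0.3898 -0.1895  0.0283] 0.0035 scene@z [ 0.396  -0.1954] side@z [ 0.3878 -0.195 ]
```

```bash
cat >> h.py <<'E'
def plan(pos,yaw,n=5,maxs=.06,level=True,N=None):
    """print rows to bring TCP to pos w/ tool-y yaw, tool z down; simulates row by row (tool axes)"""
    o,R=st();p=np.array(o['tool_pos']);pos=np.array(pos,float)
    y=np.array([np.cos(yaw),np.sin(yaw),0]);z=np.array([0,0,-1.]);x=np.cross(y,z);Rt=np.c_[x,y,z]
    w=(Rot.from_matrix(R.T@Rt)).as_rotvec();d=pos-p
    N=N or max(1,int(np.ceil(max(np.linalg.norm(d)/maxs,np.linalg.norm(w)/.18))))
    print('dist',np.round(d,4),'w',np.round(w,3),'rows',N)
    for i in range(N):
        w=Rot.from_matrix(R.T@Rt).as_rotvec()/(N-i); s=R.T@((pos-p)/(N-i))*100
        s=np.round(s,2);w=np.round(w,3);print(i,'t',s,'w',w)
        p=p+R@s/100;R=R@Rot.from_rotvec(w).as_matrix()
E
python3 - <<'E'
from h import *
plan([.427,-.083,.19],-.171)
E
```

```text
t 0.15 pos [0.2805 0.558  0.2413] x [-0.893  0.449  0.   ] y [ 0.449  0.893 -0.002] z [-0.001 -0.001 -1.   ] F [0.7 0.9 0.4] T [ 0.03  0.03 -0.02] op 0.0854
dist [ 0.1465 -0.641  -0.0513] w [-2.000e-03  1.000e-03  1.276e+00] rows 11
0 t [-3.81 -4.61  0.47] w [-0.     0.     0.116]
1 t [-4.32 -4.14  0.47] w [-0.     0.     0.116]
2 t [-4.76 -3.61  0.47] w [-0.     0.     0.116]
3 t [-5.15 -3.03  0.47] w [-0.     0.     0.116]
4 t [-5.47 -2.42  0.48] w [-0.     0.     0.116]
5 t [-5.71 -1.77  0.47] w [-0.     0.     0.116]
6 t [-5.87 -1.09  0.48] w [-0.     0.     0.116]
7 t [-5.96 -0.41  0.47] w [-0.     0.     0.116]
8 t [-5.97  0.29  0.48] w [-0.     0.     0.116]
9 t [-5.9   0.98  0.47] w [-0.     0.001  0.116]
10 t [-5.74  1.65  0.47] w [-0.001  0.     0.116]
```

Request:
send_rows:
  series:
    - {"tx": -3.8,"ty": -4.6,"tz": 0.3,"wz": 0.116}
    - {"tx": -4.3,"ty": -4.1,"tz": 0.3,"wz": 0.116}
    - {"tx": -4.8,"ty": -3.6,"tz": 0.3,"wz": 0.116}
    - {"tx": -5.1,"ty": -3.0,"tz": 0.3,"wz": 0.116}
    - {"tx": -5.5,"ty": -2.4,"tz": 0.3,"wz": 0.116}

```text
invalid input at $.series[0]: expected keys tx, ty, tz, wx, wy, wz, jaw
```

```bash
python3 - <<'E'
from h import *
plan([.427,-.083,.19],-.171)
E
```

```text
t 0.15 pos [0.2805 0.558  0.2413] x [-0.893  0.449  0.   ] y [ 0.449  0.893 -0.002] z [-0.001 -0.001 -1.   ] F [0.7 0.9 0.4] T [ 0.03  0.03 -0.02] op 0.0854
dist [ 0.1465 -0.641  -0.0513] w [-2.000e-03  1.000e-03  1.276e+00] rows 11
0 t [-3.81 -4.61  0.47] w [-0.     0.     0.116]
1 t [-4.32 -4.14  0.47] w [-0.     0.     0.116]
2 t [-4.76 -3.61  0.47] w [-0.     0.     0.116]
3 t [-5.15 -3.03  0.47] w [-0.     0.     0.116]
4 t [-5.47 -2.42  0.48] w [-0.     0.     0.116]
5 t [-5.71 -1.77  0.47] w [-0.     0.     0.116]
6 t [-5.87 -1.09  0.48] w [-0.     0.     0.116]
7 t [-5.96 -0.41  0.47] w [-0.     0.     0.116]
8 t [-5.97  0.29  0.48] w [-0.     0.     0.116]
9 t [-5.9   0.98  0.47] w [-0.     0.001  0.116]
10 t [-5.74  1.65  0.47] w [-0.001  0.     0.116]
```

Request:
send_rows:
  series:
    - {"tx": -3.8,"ty": -4.6,"tz": 0.3,"wx": 0,"wy": 0,"wz": 0.116,"jaw": 0}
    - {"tx": -4.3,"ty": -4.1,"tz": 0.3,"wx": 0,"wy": 0,"wz": 0.116,"jaw": 0}
    - {"tx": -4.8,"ty": -3.6,"tz": 0.3,"wx": 0,"wy": 0,"wz": 0.116,"jaw": 0}
    - {"tx": -5.1,"ty": -3.0,"tz": 0.3,"wx": 0,"wy": 0,"wz": 0.116,"jaw": 0}
    - {"tx": -5.5,"ty": -2.4,"tz": 0.3,"wx": 0,"wy": 0,"wz": 0.116,"jaw": 0}

```text
t: 0.78
tool_pos: [0.3461, 0.2616, 0.224]
tool_rot: [1.584, 2.713, -0.007]
contact_force: [0.6, 0.6, 0.9]
opening: 0.0855
```

```bash
python3 - <<'E'
from h import *
plan([.427,-.083,.19],-.171)
E
```

```text
t 0.78 pos [0.3461 0.2616 0.224 ] x [-0.491  0.871 -0.003] y [ 0.871  0.491 -0.004] z [-0.002 -0.004 -1.   ] F [0.6 0.6 0.9] T [-0.04 -0.02 -0.01] op 0.0855
dist [ 0.0809 -0.3446 -0.034 ] w [-0.002  0.004  0.685] rows 6
0 t [-5.66 -1.65  0.59] w [-0.     0.001  0.114]
1 t [-5.81 -0.99  0.58] w [-0.001  0.001  0.114]
2 t [-5.89 -0.32  0.57] w [-0.     0.     0.114]
3 t [-5.89  0.35  0.58] w [-0.001  0.001  0.114]
4 t [-5.81  1.01  0.57] w [-0.     0.     0.114]
5 t [-5.67  1.67  0.57] w [-0.001  0.001  0.115]
```

Request:
send_rows:
  series:
    - {"tx": -5.7,"ty": -1.65,"tz": 0.6,"wx": 0,"wy": 0,"wz": 0.114,"jaw": 0}
    - {"tx": -5.8,"ty": -1.0,"tz": 0.6,"wx": 0,"wy": 0,"wz": 0.114,"jaw": 0}
    - {"tx": -5.9,"ty": -0.3,"tz": 0.6,"wx": 0,"wy": 0,"wz": 0.114,"jaw": 0}
    - {"tx": -5.9,"ty": 0.35,"tz": 0.6,"wx": 0,"wy": 0,"wz": 0.114,"jaw": 0}
    - {"tx": -5.8,"ty": 1.0,"tz": 0.6,"wx": 0,"wy": 0,"wz": 0.114,"jaw": 0}

```text
t: 1.4
tool_pos: [0.4115, -0.0356, 0.1942]
tool_rot: [2.299, 2.134, -0.0]
contact_force: [1.0, -0.0, 0.3]
opening: 0.0859
```

```bash
python3 - <<'E'
from h import *
plan([.427,-.083,.19],-.171)
snap('wrist','w1.png');st()
E
```

```text
t 1.4 pos [ 0.4115 -0.0356  0.1942] x [ 0.074  0.997 -0.004] y [ 0.997 -0.074  0.004] z [ 0.003 -0.004 -1.   ] F [ 1.  -0.   0.3] T [ 0.04  0.03 -0.03] op 0.0859
dist [ 0.0155 -0.0474 -0.0042] w [0.004 0.003 0.097] rows 1
0 t [-4.61  1.89  0.45] w [0.004 0.003 0.097]
t 1.45 pos [ 0.4118 -0.0419  0.1935] x [ 0.084  0.996 -0.009] y [ 0.996 -0.084  0.003] z [ 0.002 -0.009 -1.   ] F [-0.8 -3.8 -0.1] T [-0.08  0.04  0.01] op 0.0855
```

View pics/w1.png

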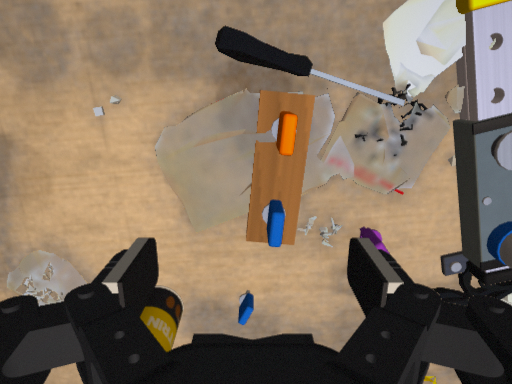

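Wrist view: the blue key is at (276,222) and the orange key at (288,132). The rack and the rail are clear. I'll take a settled picture.

Request:
send_rows:
  series:
    - {"tx": 0,"ty": 0,"tz": 0,"wx": 0,"wy": 0,"wz": 0.08,"jaw": 0}
    - {"tx": 0,"ty": 0,"tz": 0,"wx": 0,"wy": 0,"wz": 0,"jaw": 0}

```text
t: 1.7
tool_pos: [0.4113, -0.0446, 0.1926]
tool_rot: [2.4, 2.018, -0.009]
contact_force: [-0.2, 0.3, 0.4]
opening: 0.0855
```

```bash
python3 - <<'E'
from h import *
st();ci=ctrl.camera_info('wrist')
im=snap('wrist','w2.png');st()
import pickle;pickle.dump(ci,open('w2.pkl','wb'))
hsv=cv2.cvtColor(im,cv2.COLOR_RGB2HSV)
m=cv2.inRange(hsv,(105,150,60),(122,255,255));n,l,s,c=cv2.connectedComponentsWithStats(m)
for i in range(1,n):
    if s[i,4]>60:
        print(s[i],c[i])
cv2.imwrite('pics/w2c.png',cv2.resize(cv2.cvtColor(im,cv2.COLOR_RGB2BGR)[70:290,200:400],None,fx=3.6,fy=2.7*1,interpolation=cv2.INTER_CUBIC))
E
```

```text
t 1.7 pos [ 0.4113 -0.0446  0.1926] x [ 0.172  0.985 -0.008] y [ 0.985 -0.172  0.001] z [-0.    -0.009 -1.   ] F [-0.2  0.3  0.4] T [-0.   -0.02  0.02] op 0.0855
t 1.75 pos [ 0.4112 -0.0442  0.1926] x [ 0.17   0.985 -0.009] y [ 0.985 -0.17   0.001] z [-0.    -0.009 -1.   ] F [-0.7  0.3 -0.6] T [-0.05  0.03  0.05] op 0.0856
[272 189  16  46 627] [279.37001595 211.75757576]
[501 194  11  29 120] [508.275      204.81666667]
[253 286  13  32 294] [258.81972789 301.82312925]
```

View pics/w2c.png

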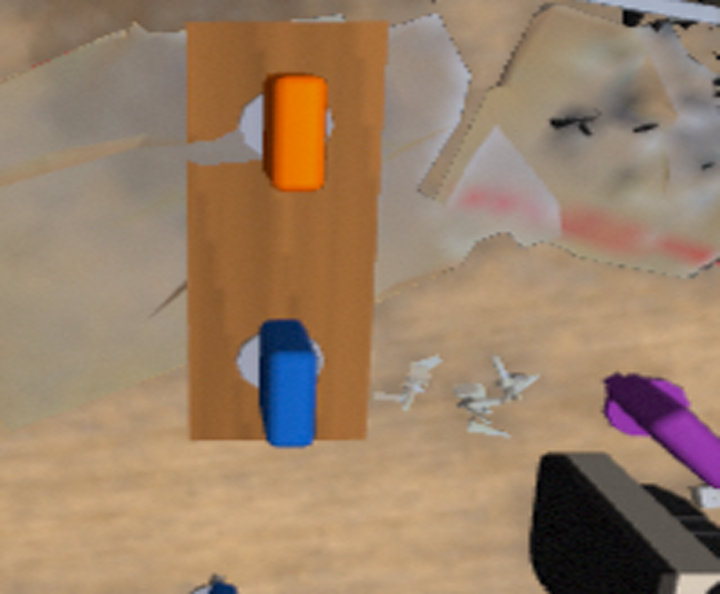

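View pics/w2.png

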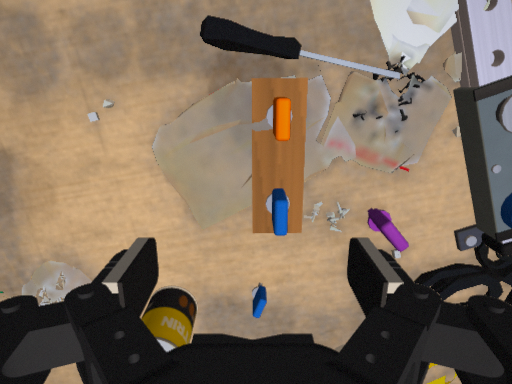

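```bash
python3 - <<'E'
from h import *
import pickle;ci=pickle.load(open('w2.pkl','rb'))
c=lambda x,y:(200+x/3.6-.4,70+y/2.7-.4)
for n,p,z in [('ctr',(291,404),.066),('a',(289,362),.066),('b',(293,445),.066),('l',(266,404),.066),('r',(315,404),.066),('rackTL',(188,22),.024),('TR',(388,20),.024),('BL',(190,438),.024),('BR',(367,438),.024)]:
    print(n,np.round(ray('wrist',*c(*p),z,ci),4))
for n,p,z in [('purp top',(404,244),.066),('knob',(0,0),.1)]: print(n,np.round(ray('wrist',*p,z,ci),4))
E
```

```text
ctr [ 0.4282 -0.0844  0.066 ]
a [ 0.4298 -0.0702  0.066 ]
b [ 0.4265 -0.0988  0.066 ]
l [ 0.4222 -0.0834  0.066 ]
r [ 0.4338 -0.0854  0.066 ]
rackTL [0.424  0.0356 0.024 ]
TR [0.4726 0.0277 0.024 ]
BL [ 0.3989 -0.1113  0.024 ]
BR [ 0.4483 -0.1199  0.024 ]
purp top [ 0.5327 -0.1268  0.066 ]
knob [0.2777 0.1051 0.1   ]
```

```bash
python3 - <<'E'
from h import *
plan([.4282,-.0844,.10],-.165)
E
```

```text
t 1.75 pos [ 0.4112 -0.0442  0.1926] x [ 0.17   0.985 -0.009] y [ 0.985 -0.17   0.001] z [-0.    -0.009 -1.   ] F [-0.7  0.3 -0.6] T [-0.05  0.03  0.05] op 0.0856
dist [ 0.017  -0.0402 -0.0926] w [ 0.001  0.009 -0.006] rows 2
0 t [-1.8   1.17  4.65] w [ 0.001  0.004 -0.003]
1 t [-1.81  1.17  4.64] w [ 0.     0.005 -0.003]
```

Request:
send_rows:
  series:
    - {"tx": -1.8,"ty": 1.2,"tz": 4.6,"wx": 0,"wy": 0.004,"wz": -0.003,"jaw": 0}
    - {"tx": -1.8,"ty": 1.2,"tz": 4.6,"wx": 0,"wy": 0.005,"wz": -0.003,"jaw": 0}
    - {"tx": 0,"ty": 0,"tz": 0,"wx": 0,"wy": 0,"wz": 0,"jaw": 0}

```text
t: 2.12
tool_pos: [0.4309, -0.0831, 0.1006]
tool_rot: [2.385, 2.039, 0.007]
contact_force: [-0.3, 1.6, 0.7]
opening: 0.0852
```

```bash
python3 - <<'E'
from h import *
plan([.4282,-.0844,.045],-.165)
E
```

```text
t 2.12 pos [ 0.4309 -0.0831  0.1006] x [0.156 0.988 0.001] y [ 0.988 -0.156  0.006] z [ 0.006  0.    -1.   ] F [-0.3  1.6  0.7] T [ 0.03  0.   -0.02] op 0.0852
dist [-0.0027 -0.0013 -0.0556] w [ 0.006 -0.001  0.009] rows 1
0 t [-0.18 -0.28  5.56] w [ 0.006 -0.001  0.009]
```

Request:
send_rows:
  series:
    - {"tx": -0.1,"ty": -0.2,"tz": 2.8,"wx": 0.003,"wy": 0,"wz": 0.005,"jaw": 0}
    - {"tx": -0.1,"ty": -0.1,"tz": 2.3,"wx": 0.003,"wy": 0,"wz": 0.004,"jaw": 0}
    - {"tx": 0,"ty": 0,"tz": 0.3,"wx": 0,"wy": 0,"wz": 0,"jaw": 0.4}

```text
t: 2.5
tool_pos: [0.4311, -0.0828, 0.0505]
tool_rot: [2.387, 2.035, 0.008]
contact_force: [0.1, 0.0, 0.0]
opening: 0.0697
```

```bash
python3 - <<'E'
from h import *
plan([.4282,-.0844,.045],-.165)
snap('wrist','w3.png')
E
```

```text
t 2.5 pos [ 0.4311 -0.0828  0.0505] x [0.158 0.987 0.001] y [ 0.987 -0.158  0.007] z [ 0.007 -0.001 -1.   ] F [0.1 0.  0. ] T [ 0.02 -0.05  0.02] op 0.0697
dist [-0.0029 -0.0016 -0.0055] w [ 0.007 -0.001  0.006] rows 1
0 t [-0.2  -0.27  0.55] w [ 0.007 -0.001  0.006]
```

View pics/w3.png

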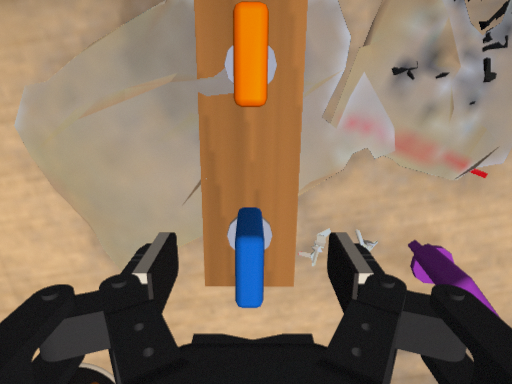

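The key is between the jaws, with its top face spanning about (236-263, 228-306).

```bash
python3 - <<'E'
from h import *
st();ci=ctrl.camera_info('wrist')
for p in [(250,226),(250,306),(250,266),(237,266),(263,266)]: print(p,np.round(ray('wrist',*p,.066,ci),4))
E
```

```text
t 2.55 pos [ 0.4317 -0.083   0.0511] x [0.158 0.987 0.   ] y [ 0.987 -0.158  0.009] z [ 0.009 -0.001 -1.   ] F [-1.   0.2 -0.3] T [-0.04  0.06  0.  ] op 0.0626
(250, 226) [ 0.4328 -0.063   0.066 ]
(250, 306) [ 0.4269 -0.0993  0.066 ]
(250, 266) [ 0.4299 -0.0804  0.066 ]
(237, 266) [ 0.4247 -0.0796  0.066 ]
(263, 266) [ 0.4352 -0.0813  0.066 ]
```

Request:
send_rows:
  series:
    - {"tx": 0.1,"ty": -0.25,"tz": 0.6,"wx": 0.008,"wy": 0,"wz": 0,"jaw": 0.4}
    - {"tx": 0,"ty": 0,"tz": 0.2,"wx": 0,"wy": 0,"wz": 0,"jaw": 0.7}
    - {"tx": 0,"ty": 0,"tz": 0,"wx": 0,"wy": 0,"wz": 0,"jaw": 1}
    - {"tx": 0,"ty": 0,"tz": 0,"wx": 0,"wy": 0,"wz": 0,"jaw": 1}
    - {"tx": 0,"ty": 0,"tz": 0,"wx": 0,"wy": 0,"wz": 0,"jaw": 1}
  squeeze: 60

```text
t: 3.18
tool_pos: [0.4312, -0.0815, 0.0465]
tool_rot: [2.386, 2.038, 0.004]
contact_force: [-0.5, -0.4, 1.0]
opening: 0.0113
```

```bash
python3 - <<'E'
from h import *
st()
E
```

```text
t 3.17 pos [ 0.4312 -0.0815  0.0465] x [ 0.156  0.988 -0.001] y [ 0.988 -0.156  0.005] z [ 0.004 -0.001 -1.   ] F [-0.5 -0.4  1. ] T [ 0.04  0.06 -0.01] op 0.0113
```

Request:
send_rows:
  series:
    - {"tx": 0,"ty": 0,"tz": -1.5,"wx": 0,"wy": 0,"wz": 0,"jaw": 1}
    - {"tx": 0,"ty": 0,"tz": -3,"wx": 0,"wy": 0,"wz": 0,"jaw": 1}
    - {"tx": 0,"ty": 0,"tz": -5,"wx": 0,"wy": 0,"wz": 0,"jaw": 1}
    - {"tx": 0,"ty": 0,"tz": -4,"wx": 0,"wy": 0,"wz": 0,"jaw": 1}

```text
t: 3.68
tool_pos: [0.4295, -0.0809, 0.1848]
tool_rot: [2.388, 2.039, 0.003]
contact_force: [0.7, -0.2, -0.7]
opening: 0.011
```

```bash
python3 - <<'E'
from h import *
plan([.66,-.175,.19],.175)
E
```

```text
t 3.67 pos [ 0.4295 -0.0809  0.1848] x [0.157 0.988 0.   ] y [ 0.988 -0.157  0.002] z [ 0.002  0.    -1.   ] F [ 0.7 -0.2 -0.7] T [ 0.01 -0.12 -0.08] op 0.011
dist [ 0.2305 -0.0941  0.0052] w [ 0.002 -0.    -0.332] rows 5
0 t [-1.14  4.85 -0.09] w [ 0.    -0.    -0.066]
1 t [-1.45  4.76 -0.09] w [ 0.001  0.    -0.067]
2 t [-1.77  4.66 -0.1 ] w [ 0.    -0.    -0.066]
3 t [-2.07  4.53 -0.1 ] w [ 0.001  0.    -0.067]
4 t [-2.37  4.38 -0.11] w [ 0.    -0.    -0.066]
```

Request:
send_rows:
  series:
    - {"tx": -1.1,"ty": 4.8,"tz": -0.1,"wx": 0,"wy": 0,"wz": -0.066,"jaw": 1}
    - {"tx": -1.4,"ty": 4.8,"tz": -0.1,"wx": 0,"wy": 0,"wz": -0.066,"jaw": 1}
    - {"tx": -1.8,"ty": 4.7,"tz": -0.1,"wx": 0,"wy": 0,"wz": -0.066,"jaw": 1}
    - {"tx": -2.1,"ty": 4.5,"tz": -0.1,"wx": 0,"wy": 0,"wz": -0.066,"jaw": 1}
    - {"tx": -2.4,"ty": 4.4,"tz": -0.1,"wx": 0,"wy": 0,"wz": -0.066,"jaw": 1}

```text
t: 4.3
tool_pos: [0.6716, -0.1778, 0.2113]
tool_rot: [1.99, 2.394, 0.018]
contact_force: [0.2, 0.6, -0.4]
opening: 0.0113
```

Request:
send_rows:
  series:
    - {"tx": 0,"ty": 0,"tz": 0,"wx": 0,"wy": 0,"wz": 0,"jaw": 1}
    - {"tx": 0,"ty": 0,"tz": 0,"wx": 0,"wy": 0,"wz": 0,"jaw": 1}

```text
t: 4.55
tool_pos: [0.6738, -0.179, 0.2118]
tool_rot: [1.99, 2.392, 0.019]
contact_force: [0.1, -0.0, -0.2]
opening: 0.0115
```

```bash
python3 - <<'E'
from h import *
import pickle
st();ci=ctrl.camera_info('wrist');pickle.dump(ci,open('w4.pkl','wb'))
snap('wrist','w4.png')
E
```

```text
t 4.55 pos [ 0.6738 -0.179   0.2118] x [-0.182  0.983 -0.015] y [0.983 0.182 0.028] z [ 0.031 -0.009 -0.999] F [ 0.1 -0.  -0.2] T [ 0.01 -0.   -0.06] op 0.0115
```

View pics/w4.png

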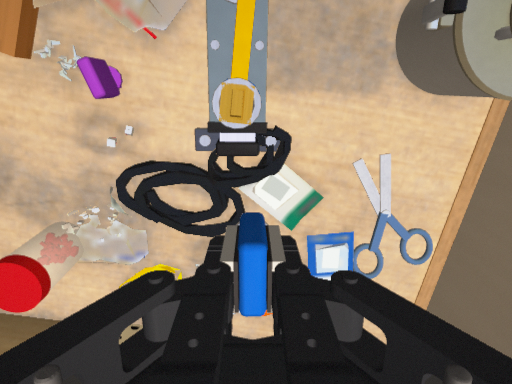

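```bash
python3 - <<'E'
import cv2
a=cv2.imread('pics/w4.png')
cv2.imwrite('pics/w4c.png',cv2.resize(a[70:135,200:275],None,fx=9,fy=9,interpolation=cv2.INTER_CUBIC))
E
```

```text
(no output)
```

View pics/w4c.png

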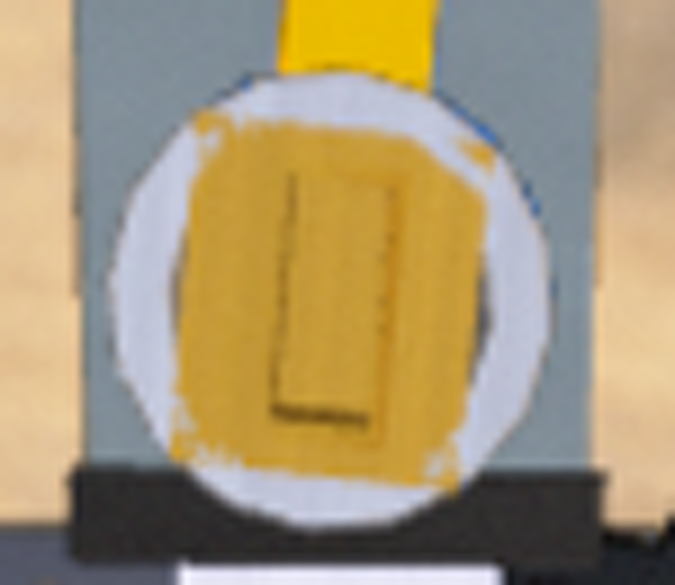

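```bash
python3 - <<'E'
from h import *
import pickle;ci=pickle.load(open('w4.pkl','rb'))
c=lambda x,y:(200+x/9-.45,70+y/9-.45)
r=lambda x,y,z=.079:ray('wrist',*c(x,y),z,ci)
ctr=r(332,300);print(ctr)
print('diam',np.linalg.norm(r(112,300)-r(549,300)),np.linalg.norm(r(330,72)-r(330,527)), (r(112,300)+r(549,300))/2,(r(330,72)+r(330,527))/2)
for a,b in [((293,175),(272,410)),((402,180),(380,440)),((345,170),(325,435))]:
    d=r(*a)-r(*b);print('slot yaw dir deg from +y (ccw)',np.degrees(np.arctan2(-d[0],d[1])),np.linalg.norm(d))
d=r(492,175)-r(450,488);e=r(200,115)-r(175,455); 
for k in(d,e):print('gold plate',np.degrees(np.arctan2(-k[0],k[1])))
# rail dir: sleeve edges in full image
for (a,b) in[((207,20),(209,120)),((268,20),(267,118))]:
    k=ray('wrist',*a,.042,ci)-ray('wrist',*b,.042,ci);print('rail',np.degrees(np.arctan2(-k[0],k[1])))
st()
E
```

```text
[ 0.65321703 -0.12131021  0.079     ]
diam 0.03855657357528624 0.03900682415145312 [ 0.65312738 -0.12132668  0.079     ] [ 0.65310924 -0.12172885  0.079     ]
slot yaw dir deg from +y (ccw) 4.128650790850633 0.02022183222458366
slot yaw dir deg from +y (ccw) 5.030385158962022 0.022438129999955377
slot yaw dir deg from +y (ccw) 5.242760524319011 0.022815935098501588
gold plate 2.6138141391260263
gold plate 4.510774655986684
rail 9.396846871690736
rail 10.663202427481492
t 4.6 pos [ 0.6736 -0.179   0.2119] x [-0.182  0.983 -0.015] y [0.983 0.182 0.029] z [ 0.031 -0.01  -0.999] F [ 0.7  0.9 -0. ] T [-0.    0.04  0.  ] op 0.0116
```

```bash
python3 - <<'E'
from h import *
import pickle;ci=pickle.load(open('w4.pkl','rb'))
o,R=st();p=np.array(o['tool_pos'])
for x in(-.017,0,.017):
  for y in(-.006,.006):
    print(x,y,np.round(proj('wrist',p+R@[x,y,-.0195],ci),1))
print('bottom head end',proj('wrist',p+R@[.017,0,.0185],ci))
a=cv2.imread('pics/w4.png');cv2.imwrite('pics/w4d.png',cv2.resize(a[200:330,200:310],None,fx=4.5,fy=4.5,interpolation=cv2.INTER_CUBIC))
E
```

```text
t 4.6 pos [ 0.6736 -0.179   0.2119] x [-0.182  0.983 -0.015] y [0.983 0.182 0.029] z [ 0.031 -0.01  -0.999] F [ 0.7  0.9 -0. ] T [-0.    0.04  0.  ] op 0.0116
-0.017 -0.006 [239.7 314. ]
-0.017 0.006 [268.7 314. ]
0 -0.006 [239.2 277.8]
0 0.006 [269.3 277.8]
0.017 -0.006 [238.7 238.7]
0.017 0.006 [270.  238.7]
bottom head end [253.83653812 205.06239552]
```

View pics/w4d.png

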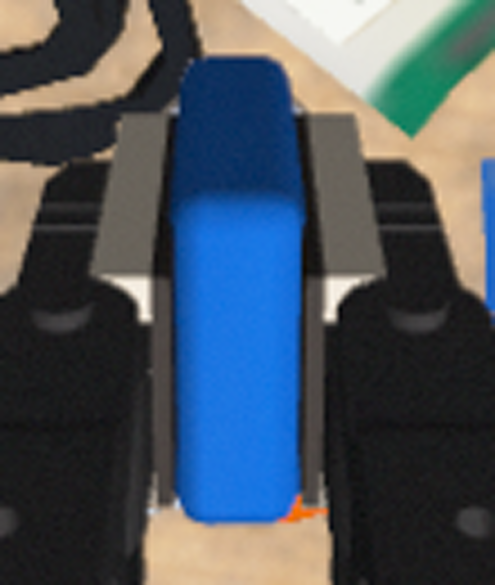

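```bash
python3 - <<'E'
from h import *
plan([.6536,-.1199,.145],.087)
E
```

```text
t 4.6 pos [ 0.6736 -0.179   0.2119] x [-0.182  0.983 -0.015] y [0.983 0.182 0.029] z [ 0.031 -0.01  -0.999] F [ 0.7  0.9 -0. ] T [-0.    0.04  0.  ] op 0.0116
dist [-0.02    0.0591 -0.0669] w [0.029 0.014 0.096] rows 2
0 t [ 3.14 -0.54  3.28] w [0.015 0.007 0.048]
1 t [ 3.09 -0.64  3.31] w [0.014 0.007 0.048]
```

Request:
send_rows:
  series:
    - {"tx": 3.1,"ty": -0.5,"tz": 2.8,"wx": 0.015,"wy": 0.007,"wz": 0.048,"jaw": 1}
    - {"tx": 3.1,"ty": -0.65,"tz": 2.8,"wx": 0.014,"wy": 0.007,"wz": 0.048,"jaw": 1}
    - {"tx": 0,"ty": 0,"tz": 0,"wx": 0,"wy": 0,"wz": 0,"jaw": 1}

```text
t: 4.97
tool_pos: [0.6511, -0.1181, 0.157]
tool_rot: [2.125, 2.309, 0.003]
contact_force: [-0.3, -0.1, -0.6]
opening: 0.0111
```

```bash
python3 - <<'E'
from h import *
plan([.6536,-.1199,.125],.087)
E
```

```text
t 4.97 pos [ 0.6511 -0.1181  0.157 ] x [-0.083  0.997 -0.001] y [0.997 0.083 0.004] z [ 0.004 -0.001 -1.   ] F [-0.3 -0.1 -0.6] T [-0.01 -0.01 -0.02] op 0.0111
dist [ 0.0025 -0.0018 -0.032 ] w [ 0.004  0.001 -0.004] rows 1
0 t [-0.2   0.22  3.2 ] w [ 0.004  0.001 -0.004]
```

Request:
send_rows:
  series:
    - {"tx": -0.2,"ty": 0.2,"tz": 3.0,"wx": 0.003,"wy": 0,"wz": -0.004,"jaw": 1}
    - {"tx": 0,"ty": 0,"tz": 0,"wx": 0,"wy": 0,"wz": 0,"jaw": 1}
    - {"tx": 0,"ty": 0,"tz": 0,"wx": 0,"wy": 0,"wz": 0,"jaw": 1}

```text
t: 5.35
tool_pos: [0.6549, -0.1216, 0.1335]
tool_rot: [2.115, 2.309, 0.005]
contact_force: [0.6, -0.2, -0.8]
opening: 0.0107
```

```bash
python3 - <<'E'
from h import *
plan([.6536,-.1199,.125],.087)
for n in('wrist','scene','side'): snap(n,n[0]+n[1]+'5.png')
for n in('scene','side'): print(n,proj(n,[.653,-.1214,.09]))
a=cv2.imread('pics/sc5.png')[110:170,180:250];b=cv2.imread('pics/si5.png')[150:220,155:225]
cv2.imwrite('pics/c5.png',np.hstack([cv2.resize(a,(400,400),interpolation=2),cv2.resize(b,(400,400),interpolation=2)]))
E
```

```text
t 5.35 pos [ 0.6549 -0.1216  0.1335] x [-0.088  0.996 -0.006] y [0.996 0.088 0.009] z [ 0.01  -0.005 -1.   ] F [ 0.6 -0.2 -0.8] T [ 0.04 -0.    0.03] op 0.0107
dist [-0.0013  0.0017 -0.0085] w [0.009 0.006 0.001] rows 1
0 t [ 0.18 -0.12  0.84] w [0.009 0.006 0.001]
scene [212.63523774 139.10581112]
side [182.19799806 201.66924257]
```

View pics/c5.png

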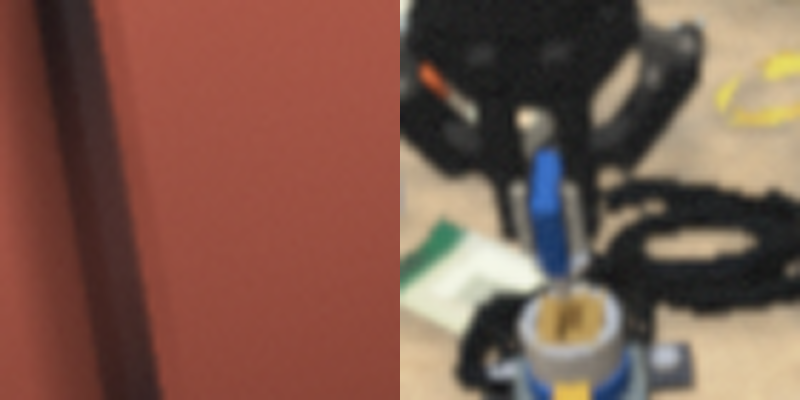

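View pics/wr5.png

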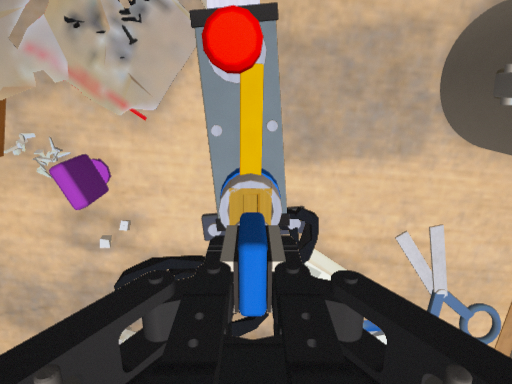

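Request:
send_rows:
  series:
    - {"tx": 0.2,"ty": -0.12,"tz": 0.8,"wx": 0.009,"wy": 0.006,"wz": 0,"jaw": 1}
    - {"tx": 0,"ty": 0,"tz": 0,"wx": 0,"wy": 0,"wz": 0,"jaw": 1}

```text
t: 5.75
tool_pos: [0.6536, -0.1196, 0.1251]
tool_rot: [-2.122, -2.316, -0.001]
contact_force: [-0.5, 0.5, -0.2]
opening: 0.0111
```

```bash
python3 - <<'E'
from h import *
plan([.6536,-.1199,.117],.087)
ci=ctrl.camera_info('wrist');im=snap('wrist','w6.png')
o,R=st();p=np.array(o['tool_pos'])
for q in ([.009,.003,.0365],[.009,-.003,.0365],[0.017,.006,-.0195],[.017,-.006,-.0195]): print(q,np.round(proj('wrist',p+R@(np.array(q)+[-.0015,-.0005,0]),ci),1))
y=np.array([.996,.087,0]);x=np.array([-.087,.996,0]);s=np.array([.6532,-.1214,.079])
for a,b in((-1,1),(1,1),(-1,-1),(1,-1)): print('slot',a,b,np.round(proj('wrist',s+x*.0105*b+y*.0045*a,ci),1))
print('axis top rim',np.round(proj('wrist',s+x*.02,ci),1))
a=cv2.imread('pics/w6.png');cv2.imwrite('pics/w6c.png',cv2.resize(a[150:330,190:320],None,fx=4.5,fy=3.3,interpolation=cv2.INTER_CUBIC))
E
```

```text
t 5.75 pos [ 0.6536 -0.1196  0.1251] x [-0.088  0.996  0.001] y [ 0.996  0.088 -0.   ] z [-0.     0.001 -1.   ] F [-0.5  0.5 -0.2] T [ 0.01  0.04 -0.01] op 0.0111
dist [ 0.     -0.0003 -0.0081] w [-0.    -0.001  0.001] rows 1
0 t [-0.03 -0.    0.81] w [-0.    -0.001  0.001]
t 5.8 pos [ 0.654  -0.1198  0.1257] x [-0.088  0.996  0.   ] y [0.996 0.088 0.001] z [ 0.001  0.    -1.   ] F [-0.1 -0.2  0.1] T [0.01 0.01 0.04] op 0.0109
[0.009, 0.003, 0.0365] [259.4 210.8]
[0.009, -0.003, 0.0365] [248.6 210.8]
[0.017, 0.006, -0.0195] [270.3 243.3]
[0.017, -0.006, -0.0195] [239.  243.3]
slot -1 1 [245.4 202.4]
slot 1 1 [260.8 202.4]
slot -1 -1 [245.6 235.2]
slot 1 -1 [260.5 235.2]
axis top rim [253.1 186.8]
```

View pics/w6c.png

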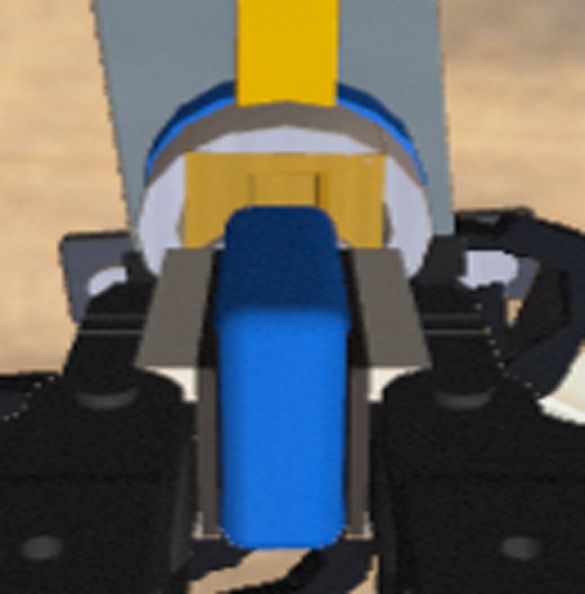

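Request:
send_rows:
  series:
    - {"tx": 0,"ty": 0.05,"tz": 0.7,"wx": 0,"wy": 0,"wz": 0,"jaw": 1}
    - {"tx": 0,"ty": 0,"tz": 0.4,"wx": 0,"wy": 0,"wz": 0,"jaw": 1}

```text
t: 6.05
tool_pos: [0.6548, -0.1198, 0.1144]
tool_rot: [2.121, 2.316, 0.002]
contact_force: [0.3, -0.2, -0.5]
opening: 0.011
```

```bash
python3 - <<'E'
from h import *
plan([.654,-.1199,.1015],.087)
E
```

```text
t 6.05 pos [ 0.6548 -0.1198  0.1144] x [-0.088  0.996 -0.   ] y [0.996 0.088 0.002] z [ 0.002 -0.    -1.   ] F [ 0.3 -0.2 -0.5] T [ 0.02  0.01 -0.02] op 0.011
dist [-0.0008 -0.0001 -0.0129] w [0.002 0.    0.001] rows 1
0 t [-0.01 -0.09  1.29] w [0.002 0.    0.001]
```

Request:
send_rows:
  series:
    - {"tx": 0,"ty": -0.08,"tz": 0.4,"wx": 0,"wy": 0,"wz": 0,"jaw": 1}
    - {"tx": 0,"ty": 0,"tz": 0.3,"wx": 0,"wy": 0,"wz": 0,"jaw": 1}

```text
t: 6.3
tool_pos: [0.6537, -0.1197, 0.1063]
tool_rot: [2.122, 2.317, 0.001]
contact_force: [-0.4, 0.5, -1.0]
opening: 0.011
```

```bash
python3 - <<'E'
from h import *
plan([.654,-.1199,.1015],.087)
E
```

```text
t 6.3 pos [ 0.6537 -0.1197  0.1063] x [-0.088  0.996  0.   ] y [0.996 0.088 0.001] z [ 0.001  0.    -1.   ] F [-0.4  0.5 -1. ] T [ 0.01 -0.    0.01] op 0.011
dist [ 0.0003 -0.0002 -0.0048] w [ 0.001 -0.     0.001] rows 1
0 t [-0.02  0.03  0.48] w [ 0.001 -0.     0.001]
```

In without force, 9 mm past the slot mouth. Next I'll press it home.

Request:
send_rows:
  series:
    - {"tx": 0,"ty": 0,"tz": 0.4,"wx": 0,"wy": 0,"wz": 0,"jaw": 1}
    - {"tx": 0,"ty": 0,"tz": 0.3,"wx": 0,"wy": 0,"wz": 0,"jaw": 1}

```text
t: 6.55
tool_pos: [0.6541, -0.1201, 0.1013]
tool_rot: [2.121, 2.316, 0.0]
contact_force: [-8.7, 0.6, 16.6]
opening: 0.011
```

```bash
python3 - <<'E'
from h import *
st()
E
```

```text
t 6.55 pos [ 0.6541 -0.1201  0.1013] x [-0.088  0.996 -0.001] y [0.996 0.088 0.001] z [ 0.001 -0.001 -1.   ] F [-8.7  0.6 16.6] T [-0.01  1.38  0.01] op 0.011
```

```bash
cat >> h.py <<'E'
def lockplan(yaw,z,N):
    x=np.array([-np.sin(yaw),np.cos(yaw)]);y=np.array([np.cos(yaw),np.sin(yaw)])
    c=np.array([.6532,-.1215])+.0015*x+.0006*y
    plan([c[0],c[1],z],yaw,N=N)
E
python3 - <<'E'
from h import *
lockplan(.087-.54,.1018,3)
E
```

```text
t 6.55 pos [ 0.6541 -0.1201  0.1013] x [-0.088  0.996 -0.001] y [0.996 0.088 0.001] z [ 0.001 -0.001 -1.   ] F [-8.7  0.6 16.6] T [-0.01  1.38  0.01] op 0.011
dist [ 0.0003 -0.0003  0.0005] w [0.001 0.001 0.541] rows 3
0 t [-0.01  0.01 -0.02] w [0.   0.   0.18]
1 t [-0.01  0.01 -0.01] w [0.   0.   0.18]
2 t [-0.    0.01 -0.02] w [0.001 0.    0.181]
```

Request:
send_rows:
  series:
    - {"tx": 0,"ty": -0.03,"tz": -0.03,"wx": 0,"wy": 0,"wz": 0.17,"jaw": 1}
    - {"tx": 0,"ty": 0,"tz": 0,"wx": 0,"wy": 0,"wz": 0.17,"jaw": 1}
    - {"tx": 0,"ty": 0,"tz": 0,"wx": 0,"wy": 0,"wz": 0.17,"jaw": 1}

```text
t: 6.92
tool_pos: [0.6553, -0.1207, 0.1027]
tool_rot: [2.647, 1.683, 0.005]
contact_force: [0.6, -0.8, -1.7]
opening: 0.011
```

```bash
python3 - <<'E'
from h import *
lockplan(.087-.95,.1018,3)
E
```

```text
t 6.92 pos [ 0.6553 -0.1207  0.1027] x [0.424 0.906 0.   ] y [ 0.906 -0.424  0.005] z [ 0.005 -0.002 -1.   ] F [ 0.6 -0.8 -1.7] T [-0.14 -0.14  0.06] op 0.011
dist [-0.0005 -0.0003 -0.0009] w [ 0.005 -0.001  0.425] rows 3
0 t [-0.02 -0.01  0.03] w [ 0.002 -0.     0.142]
1 t [-0.01 -0.01  0.03] w [ 0.002 -0.001  0.141]
2 t [-0.02 -0.01  0.03] w [ 0.001 -0.     0.142]
```

Request:
send_rows:
  series:
    - {"tx": -0.02,"ty": -0.02,"tz": 0.04,"wx": 0.003,"wy": 0,"wz": 0.17,"jaw": 1}
    - {"tx": 0,"ty": -0.02,"tz": 0.04,"wx": 0.002,"wy": 0,"wz": 0.17,"jaw": 1}
    - {"tx": 0,"ty": 0,"tz": 0.02,"wx": 0,"wy": 0,"wz": 0.17,"jaw": 1}

```text
t: 7.3
tool_pos: [0.656, -0.1217, 0.1027]
tool_rot: [2.996, 0.936, 0.005]
contact_force: [-0.0, -1.6, -0.1]
opening: 0.0111
```

```bash
python3 - <<'E'
from h import *
lockplan(.087-1.32,.1015,2)
E
```

```text
t 7.3 pos [ 0.656  -0.1217  0.1027] x [0.822 0.569 0.002] y [ 0.569 -0.822  0.004] z [ 0.004 -0.002 -1.   ] F [-0.  -1.6 -0.1] T [-0.12  0.11  0.06] op 0.0111
dist [-0.0012  0.0001 -0.0012] w [ 0.003 -0.003  0.268] rows 2
0 t [-0.05 -0.04  0.06] w [ 0.002 -0.001  0.134]
1 t [-0.05 -0.03  0.05] w [ 0.001 -0.002  0.134]
```

Request:
send_rows:
  series:
    - {"tx": -0.05,"ty": -0.03,"tz": 0.1,"wx": 0.002,"wy": 0,"wz": 0.15,"jaw": 1}
    - {"tx": -0.03,"ty": -0.03,"tz": 0.1,"wx": 0.002,"wy": 0,"wz": 0.15,"jaw": 1}
    - {"tx": 0,"ty": 0,"tz": 0.03,"wx": 0,"wy": 0,"wz": 0.06,"jaw": 1}

```text
t: 7.68
tool_pos: [0.6563, -0.1226, 0.1021]
tool_rot: [3.12, 0.365, 0.008]
contact_force: [-1.6, 0.6, 0.8]
opening: 0.011
```

```bash
python3 - <<'E'
from h import *
o,R=st();print(np.arctan2(R[1,1],R[0,1]))
E
```

```text
t 7.67 pos [ 0.6563 -0.1226  0.1021] x [0.973 0.231 0.005] y [ 0.231 -0.973  0.001] z [ 0.005 -0.    -1.   ] F [-1.6  0.6  0.8] T [0.02 0.2  0.02] op 0.011
-1.3378721095979291
```

Request:
send_rows:
  series:
    - {"tx": -0.06,"ty": 0,"tz": 0.03,"wx": 0,"wy": 0.004,"wz": 0.1,"jaw": 1}
    - {"tx": 0,"ty": 0,"tz": 0,"wx": 0,"wy": 0,"wz": 0.08,"jaw": 1}

```text
t: 7.92
tool_pos: [0.656, -0.123, 0.1022]
tool_rot: [3.14, 0.076, 0.016]
contact_force: [0.5, -0.2, -0.7]
opening: 0.0114
```

```bash
python3 - <<'E'
from h import *
o,R=st();print(np.arctan2(R[1,1],R[0,1]))
snap('side','s7.png');snap('wrist','w7.png')
b=cv2.imread('pics/s7.png')[150:250,130:240];cv2.imwrite('pics/s7c.png',cv2.resize(b,None,fx=6,fy=6,interpolation=2))
E
```

```text
t 7.92 pos [ 0.656  -0.123   0.1022] x [0.999 0.048 0.01 ] y [ 0.048 -0.999  0.001] z [ 0.01 -0.   -1.  ] F [ 0.5 -0.2 -0.7] T [-0.01  0.04  0.57] op 0.0114
-1.5222921472506612
```

View pics/s7c.png

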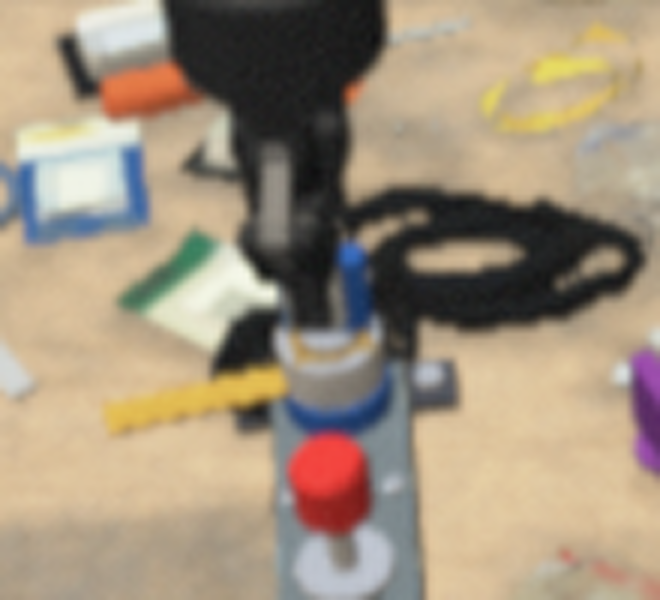

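```bash
python3 - <<'E'
from h import *
f=lambda x,y:ray('side',130+x/6-.4,150+y/6-.4,.06)
a=f(107,418);b=f(285,382);print(a,b)
d=a-[.6532,-.1215,.06];print(np.linalg.norm(d[:2]),np.degrees(np.arctan2(d[1],d[0])), 'rail dir',np.degrees(np.arctan2(.985,-.175)))
E
```

```text
[ 0.73103879 -0.09408272  0.06      ] [ 0.66705223 -0.11398169  0.06      ]
0.08252626958695529 19.403872862278366 rail dir 100.07433273010277
```

View pics/w7.png

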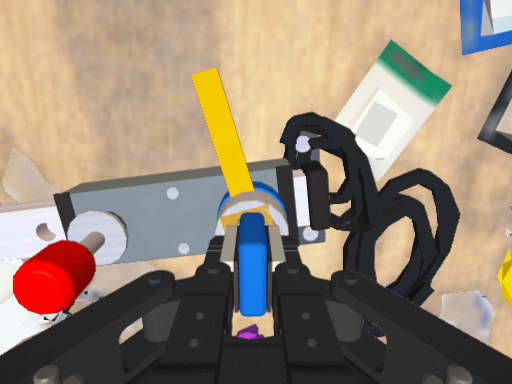

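Request:
send_rows:
  series:
    - {"tx": 0,"ty": 0,"tz": 0.3,"wx": 0,"wy": 0.01,"wz": 0,"jaw": 1}
    - {"tx": 0,"ty": 0,"tz": 0.2,"wx": 0,"wy": 0,"wz": 0,"jaw": 1}

```text
t: 8.28
tool_pos: [0.6563, -0.1236, 0.1019]
tool_rot: [3.138, 0.088, 0.03]
contact_force: [-4.9, 1.3, 7.3]
opening: 0.0115
```

```bash
python3 - <<'E'
from h import *
st()
E
```

```text
t 8.28 pos [ 0.6563 -0.1236  0.1019] x [0.998 0.056 0.019] y [ 0.056 -0.998  0.002] z [ 0.019 -0.001 -1.   ] F [-4.9  1.3  7.3] T [0.08 1.02 0.37] op 0.0115
```

Request:
send_rows:
  series:
    - {"tx": 0,"ty": 0,"tz": -0.1,"wx": 0,"wy": 0,"wz": 0,"jaw": 0.5}
    - {"tx": 0,"ty": 0,"tz": 0,"wx": 0,"wy": 0,"wz": 0,"jaw": 0.5}
    - {"tx": 0,"ty": 0,"tz": 0,"wx": 0,"wy": 0,"wz": 0,"jaw": 0.3}

```text
t: 8.65
tool_pos: [0.6566, -0.1236, 0.1031]
tool_rot: [3.138, 0.089, 0.033]
contact_force: [-0.3, 1.0, -0.7]
opening: 0.0587
```

```bash
python3 - <<'E'
from h import *
plan([.656,-.123,.22],-1.5)
E
```

```text
t 8.65 pos [ 0.6566 -0.1236  0.1031] x [0.998 0.057 0.021] y [ 0.057 -0.998  0.002] z [ 0.021 -0.001 -1.   ] F [-0.3  1.  -0.7] T [ 0.04  0.01 -0.05] op 0.0587
dist [-0.0006  0.0006  0.1169] w [ 0.002 -0.021 -0.014] rows 2
0 t [ 0.09 -0.02 -5.85] w [ 0.001 -0.01  -0.007]
1 t [ 0.03 -0.02 -5.84] w [ 0.001 -0.011 -0.007]
```

Request:
send_rows:
  series:
    - {"tx": 0.1,"ty": 0,"tz": -3,"wx": 0,"wy": -0.01,"wz": -0.007,"jaw": 0.3}
    - {"tx": 0.1,"ty": 0,"tz": -5.8,"wx": 0,"wy": -0.01,"wz": -0.007,"jaw": 0}

```text
t: 8.9
tool_pos: [0.6533, -0.1222, 0.1844]
tool_rot: [-3.137, -0.112, 0.021]
contact_force: [-0.3, -0.1, 0.2]
opening: 0.076
```

```bash
python3 - <<'E'
from h import *
plan([.6368,-.029,.21],-1.395)
E
```

```text
t 8.9 pos [ 0.6533 -0.1222  0.1844] x [ 0.997  0.071 -0.013] y [ 0.071 -0.997 -0.003] z [-0.014  0.002 -1.   ] F [-0.3 -0.1  0.2] T [ 0.04 -0.06 -0.03] op 0.076
dist [-0.0165  0.0932  0.0256] w [-0.004  0.013 -0.104] rows 2
0 t [-0.51 -4.71 -1.26] w [-0.002  0.007 -0.052]
1 t [-0.25 -4.73 -1.27] w [-0.002  0.006 -0.052]
```

Request:
send_rows:
  series:
    - {"tx": -0.5,"ty": -4.7,"tz": -0.8,"wx": 0,"wy": 0.007,"wz": -0.052,"jaw": 0}
    - {"tx": -0.25,"ty": -4.7,"tz": -0.8,"wx": 0,"wy": 0.005,"wz": -0.052,"jaw": 0}
    - {"tx": 0,"ty": 0,"tz": 0,"wx": 0,"wy": 0,"wz": 0,"jaw": 0}
    - {"tx": 0,"ty": 0,"tz": 0,"wx": 0,"wy": 0,"wz": 0,"jaw": 0}

```text
t: 9.4
tool_pos: [0.6401, -0.0287, 0.2077]
tool_rot: [3.129, 0.278, 0.016]
contact_force: [0.0, 0.1, -0.6]
opening: 0.0853
```

```bash
python3 - <<'E'
from h import *
st();ci=ctrl.camera_info('wrist');im=snap('wrist','w8.png')
snap('side','s8.png')
hsv=cv2.cvtColor(im,cv2.COLOR_RGB2HSV)
m=cv2.inRange(hsv,(0,200,90),(6,255,255))|cv2.inRange(hsv,(175,200,90),(180,255,255));n,l,s,c=cv2.connectedComponentsWithStats(m)
for i in range(1,n):
    if s[i,4]>60: print(s[i],c[i])
print('pred knob top',proj('wrist',[.6368,-.029,.112],ci))
import pickle;pickle.dump(ci,open('w8.pkl','wb'))
E
```

```text
t 9.4 pos [ 0.6401 -0.0287  0.2077] x [0.984 0.176 0.01 ] y [ 0.176 -0.984  0.001] z [ 0.01   0.001 -1.   ] F [ 0.   0.1 -0.6] T [ 0.02  0.04 -0.04] op 0.0853
[ 237  171   36   40 1107] [254.41734417 190.73622403]
pred knob top [252.51048794 195.1660573 ]
```

View pics/w8.png

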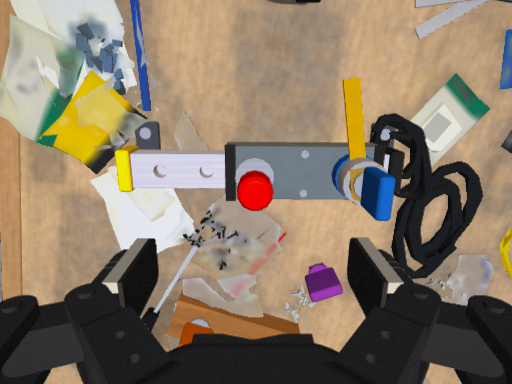

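```bash
python3 - <<'E'
from h import *
import pickle;ci=pickle.load(open('w8.pkl','rb'))
for p in [(255,191),(237,191),(273,191),(255,173),(255,211)]:print(ray('wrist',*p,.112,ci))
k=[ray('wrist',*p,.112,ci) for p in [(255,191)]][0]
a=cv2.imread('pics/w8.png');cv2.imwrite('pics/w8c.png',np.hstack([cv2.resize(a[130:230,215:300],(425,500),interpolation=2),cv2.resize(a[140:240,320:405],(425,500)[:2],interpolation=2)])[:, :800])
# side check of holes
print('key head pred',proj('wrist',[.6532,-.1215,.121],ci),proj('wrist',[.6532,-.1215,.135],ci))
E
```

```text
[ 0.64030926 -0.03024609  0.112     ]
[ 0.63796056 -0.01711031  0.112     ]
[ 0.64265821 -0.04338325  0.112     ]
[ 0.65380174 -0.02779888  0.112     ]
[ 0.6248132 -0.0330567  0.112    ]
key head pred [383.45973772 199.1017168 ] [391.61810781 205.54966622]
```

View pics/w8c.png

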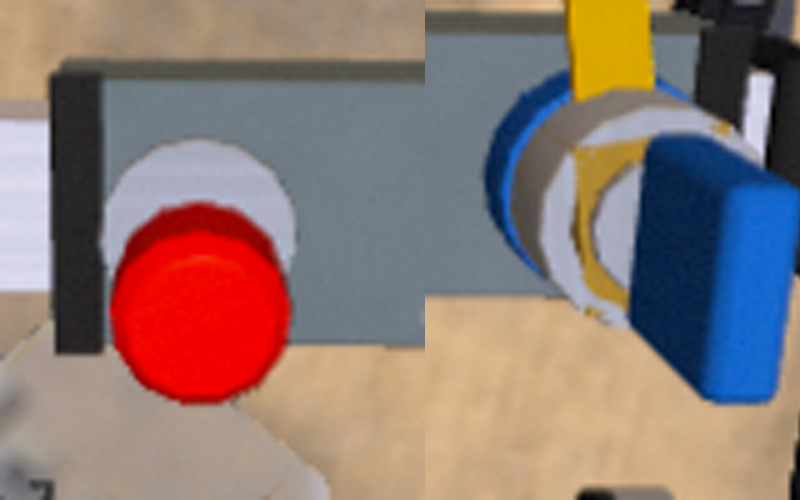

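```bash
python3 - <<'E'
from h import *
plan([.638,-.030,.089],-1.395)
E
```

```text
t 9.5 pos [ 0.6402 -0.0292  0.2076] x [0.984 0.176 0.01 ] y [ 0.176 -0.984  0.001] z [ 0.01   0.001 -1.   ] F [-0.9  0.   0.3] T [-0.03  0.02 -0.05] op 0.0852
dist [-0.0022 -0.0008 -0.1186] w [ 0.001 -0.01   0.001] rows 2
0 t [-0.17  0.02  5.93] w [ 0.    -0.005  0.   ]
1 t [-0.15  0.02  5.93] w [ 0.001 -0.005  0.001]
```

Request:
send_rows:
  series:
    - {"tx": -0.2,"ty": 0,"tz": 4,"wx": 0,"wy": -0.008,"wz": 0,"jaw": 0}
    - {"tx": -0.1,"ty": 0,"tz": 3.5,"wx": 0,"wy": -0.004,"wz": 0,"jaw": 0}
    - {"tx": 0,"ty": 0,"tz": 0,"wx": 0,"wy": 0,"wz": 0,"jaw": 0}

```text
t: 9.88
tool_pos: [0.6382, -0.033, 0.1302]
tool_rot: [3.129, 0.27, -0.004]
contact_force: [-0.9, 0.6, 0.7]
opening: 0.0853
```

```bash
python3 - <<'E'
from h import *
plan([.638,-.030,.089],-1.395)
E
```

```text
t 9.88 pos [ 0.6382 -0.033   0.1302] x [ 0.985  0.171 -0.002] y [ 0.171 -0.985  0.001] z [-0.002 -0.001 -1.   ] F [-0.9  0.6  0.7] T [-0.03  0.01 -0.05] op 0.0853
dist [-0.0002  0.003  -0.0412] w [ 0.001  0.002 -0.004] rows 1
0 t [ 0.04 -0.3   4.12] w [ 0.001  0.002 -0.004]
```

Request:
send_rows:
  series:
    - {"tx": 0,"ty": -0.3,"tz": 2.5,"wx": 0,"wy": 0.002,"wz": -0.004,"jaw": 0}
    - {"tx": 0,"ty": 0,"tz": 1.5,"wx": 0,"wy": 0,"wz": 0,"jaw": 0}
    - {"tx": 0,"ty": 0,"tz": 0,"wx": 0,"wy": 0,"wz": 0,"jaw": 0.3}

```text
t: 10.25
tool_pos: [0.6403, -0.0324, 0.0931]
tool_rot: [3.127, 0.272, 0.007]
contact_force: [0.3, 0.0, 0.6]
opening: 0.0699
```

```bash
python3 - <<'E'
from h import *
plan([.638,-.030,.089],-1.395); snap('wrist','w9.png')
E
```

```text
t 10.25 pos [ 0.6403 -0.0324  0.0931] x [0.985 0.172 0.004] y [ 0.172 -0.985  0.003] z [ 0.005 -0.002 -1.   ] F [0.3 0.  0.6] T [ 0.    0.04 -0.05] op 0.0699
dist [-0.0023  0.0024 -0.0041] w [ 0.003 -0.004 -0.002] rows 1
0 t [-0.19 -0.28  0.4 ] w [ 0.003 -0.004 -0.002]
```

View pics/w9.png

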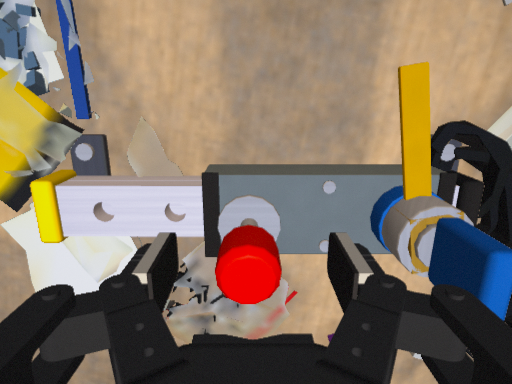

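Request:
send_rows:
  series:
    - {"tx": -0.15,"ty": -0.25,"tz": 0.4,"wx": 0.003,"wy": -0.004,"wz": 0,"jaw": 0.3}
    - {"tx": 0,"ty": 0,"tz": 0,"wx": 0,"wy": 0,"wz": 0,"jaw": 0.3}

```text
t: 10.55
tool_pos: [0.6404, -0.0305, 0.0923]
tool_rot: [3.129, 0.272, 0.008]
contact_force: [1.1, 0.7, -0.6]
opening: 0.0594
```

```bash
python3 - <<'E'
from h import *
plan([.638,-.030,.089],-1.395);ci=ctrl.camera_info('wrist');im=snap('wrist','w10.png')
hsv=cv2.cvtColor(im,cv2.COLOR_RGB2HSV)
m=cv2.inRange(hsv,(0,200,90),(6,255,255))|cv2.inRange(hsv,(175,200,90),(180,255,255));n,l,s,c=cv2.connectedComponentsWithStats(m)
for i in range(1,n):
    if s[i,4]>60: print(s[i],c[i])
    if s[i,4]>500:
        x,y,w,h=s[i,:4];print(ray('wrist',x+w/2,y+h-w/2,.112,ci),ray('wrist',x,y+h-w/2,.112,ci),ray('wrist',x+w,y+h-w/2,.112,ci))
E
```

```text
t 10.55 pos [ 0.6404 -0.0305  0.0923] x [0.985 0.172 0.005] y [ 0.172 -0.985  0.002] z [ 0.005 -0.001 -1.   ] F [ 1.1  0.7 -0.6] T [ 0.02 -0.04  0.03] op 0.0594
dist [-0.0024  0.0005 -0.0033] w [ 0.002 -0.005 -0.003] rows 1
0 t [-0.22 -0.09  0.33] w [ 0.002 -0.005 -0.003]
[ 219  227   67   79 4137] [252.03649988 266.908146  ]
[ 0.64129486 -0.029915    0.112     ] [ 0.63902994 -0.01688525  0.112     ] [ 0.64356057 -0.04294928  0.112     ]
```

Request:
send_rows:
  series:
    - {"tx": -0.05,"ty": -0.05,"tz": 0.5,"wx": 0.002,"wy": -0.005,"wz": 0,"jaw": 0.4}
    - {"tx": 0,"ty": 0,"tz": 0,"wx": 0,"wy": 0,"wz": 0,"jaw": 1}
    - {"tx": 0,"ty": 0,"tz": 0,"wx": 0,"wy": 0,"wz": 0,"jaw": 1}
    - {"tx": 0,"ty": 0,"tz": 0,"wx": 0,"wy": 0,"wz": 0,"jaw": 1}
    - {"tx": 0,"ty": 0,"tz": 0,"wx": 0,"wy": 0,"wz": 0,"jaw": 1}
  squeeze: 90

```text
t: 11.22
tool_pos: [0.6407, -0.0303, 0.0888]
tool_rot: [3.13, 0.272, 0.003]
contact_force: [0.6, 0.5, 0.1]
opening: 0.0256
```

```bash
python3 - <<'E'
from h import *
st()
E
```

```text
t 11.22 pos [ 0.6407 -0.0303  0.0888] x [0.985 0.172 0.002] y [ 0.172 -0.985  0.   ] z [ 0.002 -0.    -1.   ] F [0.6 0.5 0.1] T [-0.    0.03 -0.01] op 0.0256
```

Request:
send_rows:
  series:
    - {"tx": 0,"ty": 0,"tz": -0.8,"wx": 0,"wy": 0,"wz": 0,"jaw": 1}
    - {"tx": 0,"ty": 0,"tz": -0.6,"wx": 0,"wy": 0,"wz": 0,"jaw": 1}
    - {"tx": 0,"ty": 0,"tz": 0,"wx": 0,"wy": 0,"wz": 0,"jaw": 1}

```text
t: 11.6
tool_pos: [0.6404, -0.0302, 0.0994]
tool_rot: [3.13, 0.272, 0.005]
contact_force: [5.5, -1.0, -10.2]
opening: 0.025
```

```bash
python3 - <<'E'
from h import *
st()
E
```

```text
t 11.6 pos [ 0.6404 -0.0302  0.0994] x [0.985 0.172 0.003] y [ 0.172 -0.985  0.   ] z [ 0.003  0.    -1.   ] F [  5.5  -1.  -10.2] T [-0.11 -0.95 -0.  ] op 0.025
```

Request:
send_rows:
  series:
    - {"tx": 0,"ty": 0,"tz": -0.6,"wx": 0,"wy": 0,"wz": 0,"jaw": 1}
    - {"tx": 0,"ty": 0,"tz": -0.1,"wx": 0,"wy": 0,"wz": 0,"jaw": 1}

```text
t: 11.85
tool_pos: [0.6404, -0.0299, 0.1041]
tool_rot: [-3.129, -0.271, -0.006]
contact_force: [6.4, 0.3, -11.3]
opening: 0.0257
```

```bash
python3 - <<'E'
from h import *
st();im=snap('side','s11.png');b=cv2.imread('pics/s11.png')[170:270,140:240];cv2.imwrite('pics/s11c.png',cv2.resize(b,None,fx=6,fy=6,interpolation=2))
E
```

```text
t 11.85 pos [ 0.6404 -0.0299  0.1041] x [0.985 0.172 0.004] y [ 0.172 -0.985 -0.   ] z [ 0.004  0.001 -1.   ] F [  6.4   0.3 -11.3] T [-0.07 -1.02  0.04] op 0.0257
```

View pics/s11c.png

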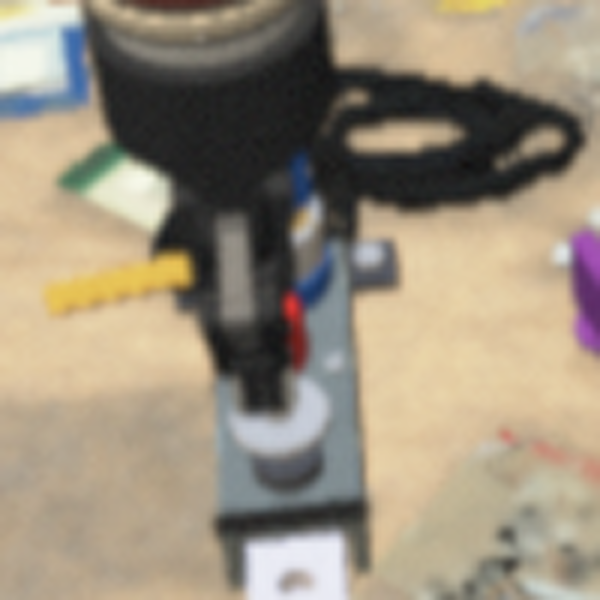

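Request:
send_rows:
  series:
    - {"tx": 0,"ty": -1.0,"tz": -0.05,"wx": 0,"wy": 0,"wz": 0,"jaw": 1}
    - {"tx": 0,"ty": -1.2,"tz": 0,"wx": 0,"wy": 0,"wz": 0,"jaw": 1}

```text
t: 12.15
tool_pos: [0.6367, -0.0089, 0.102]
tool_rot: [3.13, 0.269, 0.008]
contact_force: [7.1, -0.6, -9.6]
opening: 0.0251
```

```bash
python3 - <<'E'
from h import *
plan([.6404-.175*.045,-.0300+.985*.045,.1045],-1.395)
E
```

```text
t 12.15 pos [ 0.6367 -0.0089  0.102 ] x [0.985 0.171 0.005] y [ 0.171 -0.985  0.001] z [ 0.005 -0.    -1.   ] F [ 7.1 -0.6 -9.6] T [-0.23 -1.03  0.01] op 0.0251
dist [-0.0042  0.0233  0.0025] w [ 0.001 -0.005 -0.004] rows 1
0 t [-0.02 -2.36 -0.25] w [ 0.001 -0.005 -0.004]
```

Request:
send_rows:
  series:
    - {"tx": 0,"ty": -1.1,"tz": -0.35,"wx": 0,"wy": -0.004,"wz": -0.003,"jaw": 1}
    - {"tx": 0,"ty": -0.7,"tz": -0.1,"wx": 0,"wy": 0,"wz": 0,"jaw": 1}

```text
t: 12.4
tool_pos: [0.6336, 0.0092, 0.1041]
tool_rot: [3.128, 0.274, 0.003]
contact_force: [5.7, -1.5, -10.5]
opening: 0.0255
```

```bash
python3 - <<'E'
from h import *
plan([.6404-.175*.045,-.0300+.985*.045,.1045],-1.395)
E
```

```text
t 12.4 pos [0.6336 0.0092 0.1041] x [0.985 0.174 0.002] y [ 0.174 -0.985  0.001] z [ 0.002 -0.001 -1.   ] F [  5.7  -1.5 -10.5] T [-0.13 -1.12  0.02] op 0.0255
dist [-0.001   0.0051  0.0004] w [ 0.001 -0.002 -0.001] rows 1
0 t [-0.01 -0.52 -0.04] w [ 0.001 -0.002 -0.001]
```

Request:
send_rows:
  series:
    - {"tx": 0,"ty": -0.5,"tz": 0,"wx": 0,"wy": 0,"wz": 0,"jaw": 1}
    - {"tx": 0,"ty": 0,"tz": 0,"wx": 0,"wy": 0,"wz": 0,"jaw": 1}

```text
t: 12.65
tool_pos: [0.6326, 0.0151, 0.1017]
tool_rot: [3.129, 0.274, 0.004]
contact_force: [6.0, 1.5, -10.4]
opening: 0.0254
```

```bash
python3 - <<'E'
from h import *
plan([.6404-.175*.045,-.0300+.985*.045,.1045],-1.395)
E
```

```text
t 12.65 pos [0.6326 0.0151 0.1017] x [0.985 0.174 0.002] y [ 0.174 -0.985  0.001] z [ 0.002 -0.    -1.   ] F [  6.    1.5 -10.4] T [ 0.17 -1.03  0.04] op 0.0254
dist [-0.     -0.0008  0.0028] w [ 0.001 -0.002 -0.001] rows 1
0 t [-0.02  0.07 -0.28] w [ 0.001 -0.002 -0.001]
```

Over the hole, within about 1 mm. Next I'll lower it.

Request:
send_rows:
  series:
    - {"tx": 0,"ty": 0.05,"tz": 0.4,"wx": 0,"wy": 0,"wz": 0,"jaw": 1}
    - {"tx": 0,"ty": 0,"tz": 0.4,"wx": 0,"wy": 0,"wz": 0,"jaw": 1}

```text
t: 12.9
tool_pos: [0.6326, 0.0151, 0.0921]
tool_rot: [-3.129, -0.274, -0.005]
contact_force: [4.9, -0.7, -8.1]
opening: 0.025
```

```bash
python3 - <<'E'
from h import *
plan([.6404-.175*.045,-.0300+.985*.045,.0888],-1.395)
E
```

```text
t 12.9 pos [0.6326 0.0151 0.0921] x [0.985 0.174 0.003] y [ 0.174 -0.985 -0.   ] z [ 0.003  0.001 -1.   ] F [ 4.9 -0.7 -8.1] T [-0.19 -0.8  -0.11] op 0.025
dist [-0.0001 -0.0008 -0.0033] w [-0.    -0.003 -0.001] rows 1
0 t [-0.02  0.08  0.33] w [-0.    -0.003 -0.001]
```

Request:
send_rows:
  series:
    - {"tx": 0,"ty": 0.04,"tz": 0.3,"wx": 0,"wy": 0,"wz": 0,"jaw": 1}
    - {"tx": 0,"ty": 0,"tz": 0.2,"wx": 0,"wy": 0,"wz": 0,"jaw": 1}
    - {"tx": 0,"ty": 0,"tz": 0.1,"wx": 0,"wy": 0,"wz": 0,"jaw": 1}

```text
t: 13.28
tool_pos: [0.6329, 0.015, 0.0888]
tool_rot: [-3.129, -0.274, -0.003]
contact_force: [-1.7, 1.5, -1.1]
opening: 0.0248
```

```bash
python3 - <<'E'
from h import *
plan([.6404-.175*.045,-.0300+.985*.045,.0888],-1.395)
E
```

```text
t 13.28 pos [0.6329 0.015  0.0888] x [0.985 0.174 0.002] y [ 0.174 -0.985 -0.001] z [ 0.002  0.001 -1.   ] F [-1.7  1.5 -1.1] T [ 0.03  0.21 -0.04] op 0.0248
dist [-0.0004 -0.0007 -0.    ] w [-0.001 -0.002 -0.001] rows 1
0 t [-0.05  0.06 -0.  ] w [-0.001 -0.002 -0.001]
```

Request:
send_rows:
  series:
    - {"tx": 0,"ty": 0,"tz": 0.1,"wx": 0,"wy": 0,"wz": 0,"jaw": 1}
    - {"tx": 0,"ty": 0,"tz": 0.05,"wx": 0,"wy": 0,"wz": 0,"jaw": 1}

```text
t: 13.52
tool_pos: [0.6329, 0.0151, 0.0888]
tool_rot: [-3.129, -0.274, -0.003]
contact_force: [-0.6, 0.5, 2.2]
opening: 0.0256
```

```bash
python3 - <<'E'
from h import *
st();snap('side','s12.png');snap('wrist','w12.png');st();b=cv2.imread('pics/s12.png')[170:290,140:260];cv2.imwrite('pics/s12c.png',cv2.resize(b,None,fx=5,fy=5,interpolation=2))
E
```

```text
t 13.53 pos [0.6329 0.0151 0.0888] x [0.985 0.174 0.002] y [ 0.174 -0.985 -0.001] z [ 0.002  0.001 -1.   ] F [-0.6  0.5  2.2] T [ 0.11  0.25 -0.02] op 0.0256
t 13.62 pos [0.633  0.015  0.0888] x [0.985 0.174 0.002] y [ 0.174 -0.985 -0.001] z [ 0.002  0.001 -1.   ] F [-2.5  1.9  3.5] T [ 0.1   0.39 -0.04] op 0.0253
```

View pics/s12c.png

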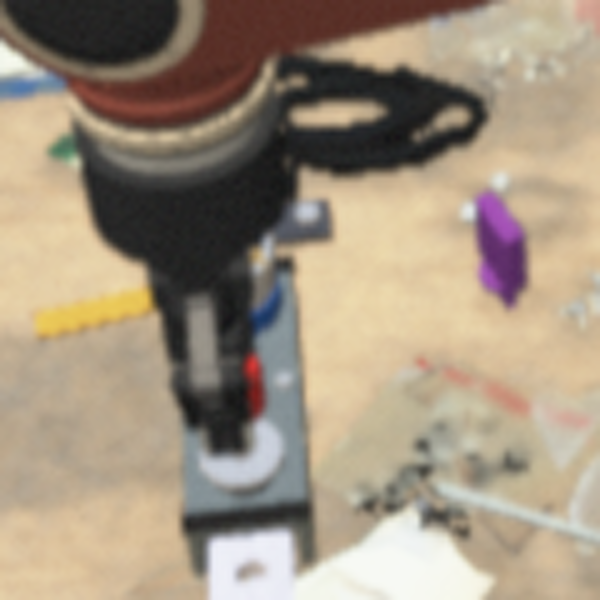

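View pics/w12.png

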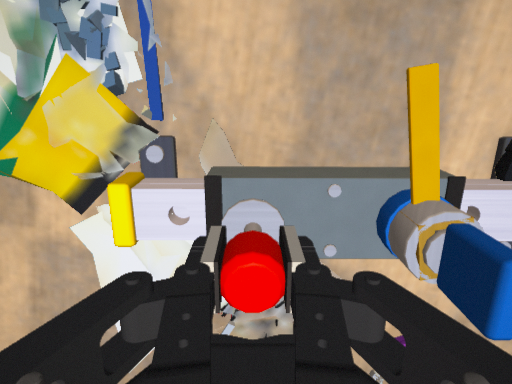

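The collar sits back on the sleeve. One hole, at (178,214), remains before the yellow cap, so the pin is in the very next hole. The key is still seated in the lock and the tongue is still off to the side at (425,130). Handing in.

```bash
python3 - <<'E'
from h import *
st();print(ctrl.finish_job())
E
```

```text
t 13.62 pos [0.633  0.015  0.0888] x [0.985 0.174 0.002] y [ 0.174 -0.985 -0.001] z [ 0.002  0.001 -1.   ] F [-2.5  1.9  3.5] T [ 0.1   0.39 -0.04] op 0.0253
the job is handed in; nothing more can be done
None
```

The job is done and handed in at 13.6 s; the hand-in gives no verdict.

- **Key:** I took the blue key from the rack and pushed it home in the lock (about 17 N of resistance at the expected height). I turned it clockwise to the stop, where the torque rose to about 0.57 N m. The tongue swung about 81° off the collar, and I left the key there.
- **Section:** I lifted the knob about 15 mm and slid the section about 45 mm towards the yellow end. I then lowered the pin into the next hole.

**Last checks:**
- The tool height over the knob is 88.8 mm, the same as when the pin was home at the start.
- The spring load is off the wrist, with only a light downward push of about 3 N left.
- The pictures show the collar down on the sleeve, one free hole left before the yellow cap, the key still seated and the tongue clear.
- The gripper is still holding the knob.

**Deviations:**
- The lift dipped to about 13 mm during the slide. The pin was already past its first hole, and it did no harm.
- The gripper opening read about 25.5 mm on the 28 mm knob, but the grip did not slip.
- I did not do a separate wiggle test of the pin in the hole.

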